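# Hang the caddy on the art rail and load the red paint

### The job

Get the painting place ready: hang the blue caddy on the top bar of the wooden rail, its saddle right down over the bar between the two posts, and let go of it so that it hangs by itself, empty. Then set the red paint pot gently down into the hanging caddy's tray, kept upright all the way and never dropped. Leave the green pot, the yellow pot and the marker box where they are.

Things in the scene. Friction and masses are not known exactly. Their poses are not given: they have to be found in the camera images.
- rail: fixed wooden table-top rail, both sides alike: two round bars of 22 mm diameter along its own y, axes 190 and 115 mm above the table, between two posts (22 x 24 mm, inner faces 280 mm apart). Nothing rises above the top bar (top at 201 mm). The feet reach 60 mm to either side in x. Origin: on the table under the middle of the bars.
- bar_mid (a point): middle of the top bar, on its axis, 190 mm above the table; same axes as the rail (y along the bar).
- caddy: loose blue sheet-metal hook-on caddy, 0.25 kg, 78 mm wide (y), standing on the table: tray, back plate (x = 39 to 43 mm, z = 0 to 100 mm), saddle on top of it. Origin: centre of the tray's underside; x from tray to lip, z up. Hung, its underside is about 101 mm above the table, the plate rests against both bars and it may lean outwards up to 0.12 rad.
- caddy_saddle (a point): middle of the underside of the saddle's roof (x = 58, y = 0, z = 100 mm in the caddy's frame). Back plate, 4 mm roof and lip form a downward-open channel 30 mm wide inside. The lip (x = 73 to 77 mm) comes down to z = 70 mm, then flares outwards to x = 86 mm at z = 57 mm. Hung, this point lies on the bar, 11 mm above the bar's axis.
- caddy_grip (a point): the place to grip the yellow tab: x = 58, y = 0, z = 126 mm in the caddy's frame. The tab is 12 mm thick (along the caddy's x), 50 mm wide (y) and runs from z = 104 to 138 mm.
- caddy_tray (a point): centre of the floor inside the caddy's open square tray, 4 mm above the caddy's origin. Inside 70 x 70 mm, rim 36 mm above the caddy's underside, walls 4 mm.
- red_pot: paint pot: white round body 56 mm diameter and 66 mm high with a wide red band, narrower neck, then a red screw cap 36 mm diameter that runs from 74 to 110 mm height (the place to grip, from above). Closed, about 0.2 kg. Origin: centre of the underside; z up the pot's axis.
- green_pot: paint pot: white round body 56 mm diameter and 66 mm high with a wide green band, narrower neck, then a green screw cap 36 mm diameter that runs from 74 to 110 mm height (the place to grip, from above). Closed, about 0.2 kg. Origin: centre of the underside; z up the pot's axis. To be left alone.
- yellow_pot: paint pot: white round body 56 mm diameter and 66 mm high with a wide yellow band, narrower neck, then a yellow screw cap 36 mm diameter that runs from 74 to 110 mm height (the place to grip, from above). Closed, about 0.2 kg. Origin: centre of the underside; z up the pot's axis. To be left alone.
- marker_box: clear open box of pens, 130 x 180 (204 over the blue latches) x 70 mm, about 0.9 kg. Origin: centre of the underside; long side along its y. To be left alone.
There are look-alikes about, which are no part of the job. Several things look just like the caddy: the one meant starts farthest to the robot's left.

How it is judged:
On the way:
1. the empty caddy hangs by its saddle on the top bar between the posts, let go of and at rest (x of caddy_saddle in the frame of bar_mid between -0.012 and 0.012 m and y of caddy_saddle in the frame of bar_mid between -0.115 and 0.115 m and z of caddy_saddle in the frame of bar_mid between 0.004 and 0.02 m and angle between caddy's own z axis and vertical below 0.2 rad and angle between the y axis of caddy and the y axis of rail, either way round below 0.2 rad and linear speed of caddy below 0.03 m/s and contact force between the fingers and caddy below 0.1 N and horizontal distance between red_pot and caddy above 0.08 m), for 0.3 s.
At the end, for the whole second after the job is handed in: Caddy on the bar: roof 4 to 20 mm above the bar axis, under 12 mm off it, within 115 mm of bar middle, turned and leaning under 0.2 rad. Red pot in tray: within 12 mm of its centre, underside under 12 mm above the caddy's, leaning under 0.25 rad. Both at rest (0.03 m/s) (x of caddy_saddle in the frame of bar_mid between -0.012 and 0.012 m and y of caddy_saddle in the frame of bar_mid between -0.115 and 0.115 m and z of caddy_saddle in the frame of bar_mid between 0.004 and 0.02 m and angle between caddy's own z axis and vertical below 0.2 rad and angle between the y axis of caddy and the y axis of rail, either way round below 0.2 rad and x of red_pot in the frame of caddy between -0.012 and 0.012 m and y of red_pot in the frame of caddy between -0.012 and 0.012 m and z of red_pot in the frame of caddy between -0.002 and 0.012 m and angle between red_pot's own z axis and vertical below 0.25 rad and linear speed of each of red_pot, caddy below 0.03 m/s); the robot touches nothing.
It fails at once if the red pot is tipped by more than 0.6 rad (angle between red_pot's own z axis and vertical above 0.6 rad).
It fails at once if the red pot is dropped (falls freely at over 0.5 m/s) or rammed into the caddy (over 40 N between them) (contact force between red_pot and caddy above 40 N or (linear speed of red_pot above 0.5 m/s and contact force between the fingers and red_pot below 0.05 N)).
It fails at once if the green pot is shifted by more than 25 mm or tipped over (distance of green_pot from where it was at the start of the episode above 0.025 m or angle between green_pot's own z axis and vertical above 0.4 rad).
It fails at once if the yellow pot is shifted by more than 25 mm or tipped over (distance of yellow_pot from where it was at the start of the episode above 0.025 m or angle between yellow_pot's own z axis and vertical above 0.4 rad).
It fails at once if the marker box is shifted by more than 25 mm or tipped over (distance of marker_box from where it was at the start of the episode above 0.025 m or angle between marker_box's own z axis and vertical above 0.4 rad).
It also fails if it takes over 72 s, if anything falls off the work surface, if the arm or the gripper's body presses on something with over 40 N, if the wrist force passes 120 N, or if a joint passes its speed limit or range.

### The arm

A 6-joint arm with a two-finger parallel gripper is mounted at the origin on the work surface. World frame = base frame: x ahead of the robot, y to its left, z up, the work surface at z = 0. Lengths are in m, angles in rad, forces in N, time in s.
With the tool pointing down it reaches from about 0.35 to 0.85 m from the base axis. Payload 8.1 kg.
Tool frame: the origin (TCP) lies midway between the tips of the shut fingers; the grasp point (between the pads) lies robot.tcp_to_grasp behind it (robot.tcp_to_grasp is the distance from the TCP to the grasp point, in m); z points along the fingers, y is the line along which they close (so a half turn about z gives the same grasp; the last joint's range is limited). The gripper opens to 85 mm and grips with 20 to 120 N. Pads are 22 mm wide; open, the fingers measure 114 mm over their backs; the gripper's body (76 mm by 85 mm) begins 54 mm behind the grasp point. The pads swing forward as they close: fully open they stand 13 mm farther back than shut.
Start: joints at [-1.431, 0.13, 1.488, -0, 1.523, -0.085], TCP at [0.134, -0.585, 0.207] pointing down, gripper open.
Joint ranges: [-2.96, 2.96], [-0.89, 2.26], [0.02, 2.5], [-1.34, 4.48], [0, 2.73], [-2.66, 2.66]. Speed limits (rad/s): [2.39, 2.39, 2.79, 3.14, 3.14, 3.14].

### API

Orientations are given as a 3x3 rotation matrix whose columns are the frame's x, y, z axes.
In Python, from bench import state, grab_frame, ticket, robot gives the robot as it stands. The module is installed in compiled form; this text tells all that it offers.
- The arm moves only by the shell command python3 -m inch 'ROWS'. ROWS is JSON, a list of rows, each an object of numbers: "claw": the finger opening in mm, from 0 to 85.4; "dx", "dy", "dz": the shift along the tool's x, y, z scaled (see below); "rx", "ry", "rz": the turn, a rotation vector about the tool's x, y, z scaled (see below). In form: [{"claw": .., "dx": .., "dy": .., "dz": .., "rx": .., "ry": .., "rz": ..}, ...]. A call has 1 to 10 rows; each row is the pose to reach, as a shift and turn from the pose commanded when the call began, along the tool's axes at that moment, turning the shorter way round; what a row does not reach only later rows make up. The controller multiplies each number of a shift by 30 cm and each number of a turn by 360 degrees. A row lasts 1/12 s, in which the tool goes at most 41.7 mm and 7.16 degrees, less where a joint would pass 70% of its speed; a pose out of reach is approached as far as the arm can. A call with a number of a shift or a turn outside -1 to 1 is refused whole. A call with a gripper value outside its range is refused whole. The fingers move at their own pace and stop on an object; the grip force is fixed at half the most. Time passes only in rows, so rows that repeat a pose let the fingers close. It gives the time, the measured TCP pose, the force, the opening and the grip force at its end, in the units of the state.
- state(): the state, without advancing time (a new reading comes with each control period).
- grab_frame(name): name is "side" or "top"; returns a dict with "frame" (420x560x3 uint8, red, green, blue), "fx", "fy", "cx", "cy" (pixels), "k1" (the pictures are not rectified: a ray, as slopes to the right and down, at radius r is drawn at 1 + k1 r^2 times it, then the intrinsics apply), "world_from_camera" (4x4, takes a point from camera to world coordinates). Camera axes: x right, y down, z forward; pixel columns grow to the right and rows downward; lengths in m; the calibration is good to about 2 mm. A picture is of the moment at which its call begins. There is no depth.
- ticket.sign_off(): hands the job in; it is judged then, once.
The state is a dict: "time": time; "joints": joint angles; "dq": joint speeds; "tau": joint torques, N m; "position": TCP position; "orientation": TCP orientation; "ft_force": force on the tool from outside, world axes, zero at the start; "moment": the same for the moment, N m; "grip_width": opening from 0.0 (shut) to 1.0 (fully open); "gripper_force": force on a finger pad.
Only numpy, scipy, OpenCV 4.12 (cv2) and the standard library are available. Lean on these libraries where they do the work, as an engineer would, in place of code of your own. Each camera call takes 0.05 s, during which the arm holds its last target. There are 200 camera calls.

## Working session

There is one attempt and no reset: what is moved stays moved. The work goes in short steps, Python scripts to look and compute and a shell command to move; the robot and the scene stay as the last step left them, time stands still between calls to the robot, and variables do not carry over. Pictures are saved under pics/ and viewed, at most 10 in all, crops included, and the job is handed in when it is done.

```bash
mkdir -p pics; ls
cat > h.py <<'E'
import numpy as np, cv2
from bench import state, grab_frame, robot
def K(f): return np.array([[f['fx'],0,f['cx']],[0,f['fy'],f['cy']],[0,0,1.]]), np.array([f['k1'],0,0,0,0.])
def ray(f,uv):
    k,d=K(f); p=cv2.undistortPoints(np.array(uv,float).reshape(-1,1,2),k,d).reshape(-1,2)
    T=np.array(f['world_from_camera']); r=np.c_[p,np.ones(len(p))]@T[:3,:3].T
    return T[:3,3], r
def plane(f,uv,z):
    o,r=ray(f,uv); return o+r*((z-o[2])/r[:,2])[:,None]
def proj(f,P):
    k,d=K(f); T=np.linalg.inv(np.array(f['world_from_camera']))
    return cv2.projectPoints(np.array(P,float).reshape(-1,1,3),cv2.Rodrigues(T[:3,:3])[0],T[:3,3],k,d)[0].reshape(-1,2)
def save(f,n): cv2.imwrite('pics/'+n,f['frame'][:,:,::-1])
E
python3 - <<'E'
from h import *
np.set_printoptions(precision=3,suppress=True)
for n in('side','top'):
    f=grab_frame(n); save(f,n+'0.png'); print(n,f['fx'],f['k1'],np.array(f['world_from_camera']))
s=state(); print(s['position'],s['orientation'],s['time'],s['grip_width'],robot.tcp_to_grasp)
E
```

```text
pics
side 441.2360799482055 -0.12054214715731781 [[-0.923 -0.225  0.312  0.272]
 [-0.385  0.553 -0.738  0.634]
 [-0.006 -0.802 -0.598  0.718]
 [ 0.     0.     0.     1.   ]]
top 537.4244301562568 -0.06422254333773406 [[ 0.007 -0.984  0.177  0.306]
 [-1.    -0.008 -0.004 -0.085]
 [ 0.006 -0.177 -0.984  1.43 ]
 [ 0.     0.     0.     1.   ]]
[ 0.134 -0.584  0.206] [[ 0.975  0.223 -0.   ]
 [ 0.223 -0.975  0.002]
 [ 0.    -0.002 -1.   ]] 0.1 1.0016952851607561 0.0187
```

View pics/top0.png

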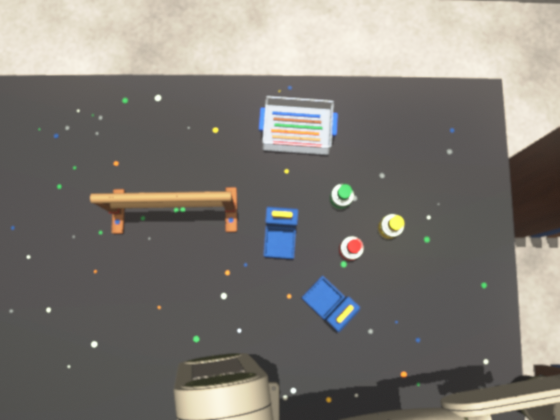

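View pics/side0.png

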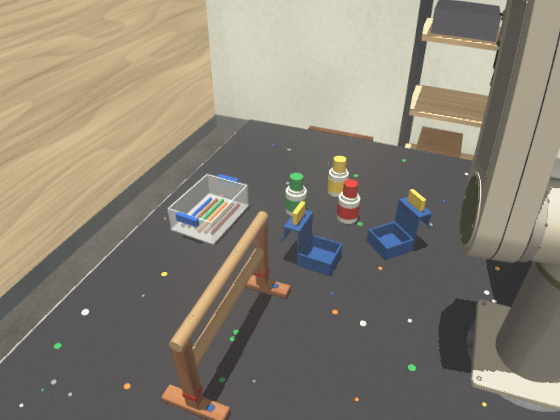

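The top view shows two blue caddies, A at (281,232) and B at (330,305). The caps are red (354,246), green (345,191) and yellow (397,223). The rail spans (92–238, 200) and the marker box is at (298,125). The side view shows the same things: A's tab at (299,213), B's tab at (417,201) and the red cap at (350,190).

Candidates: for the caddy, A (281,232) or B (330,305). For the red pot, only (352,247), since the green and yellow pots are clearly different. Image left is the robot's left (+y), so the caddy I want is A.

```bash
cat > m.py <<'E'
from h import *
np.set_printoptions(precision=4,suppress=True)
R={'yellow':((22,150,120),(34,255,255)),'red':((174,150,90),(180,255,255)),'green':((50,150,60),(80,255,255)),'blue':((105,150,40),(125,255,255)),'wood':((5,90,60),(20,255,255))}
def blobs(f,c,amin=40):
    hsv=cv2.cvtColor(f['frame'],cv2.COLOR_RGB2HSV); m=cv2.inRange(hsv,*map(np.array,R[c]))
    if c=='red': m|=cv2.inRange(hsv,(0,150,90),(4,255,255))
    n,l,s,ce=cv2.connectedComponentsWithStats(m)
    return [(s[i][4],ce[i],cv2.minAreaRect(np.argwhere(l==i)[:,::-1].astype(np.float32)),l==i) for i in range(1,n) if s[i][4]>=amin]
E
python3 - <<'E'
from m import *
F={n:grab_frame(n) for n in('top','side')}
for n,f in F.items():
    for c in R:
        for a,ce,r,_ in blobs(f,c):
            z={'yellow':.138,'red':.11,'green':.11,'blue':0.02,'wood':.201}[c]
            print(n,c,a,ce,'rect',np.array(r[0]),np.array(r[1]),round(r[2],1),'P',plane(f,ce,z)[0])
a=F['top']['frame'][180:280,60:400]; b=F['side']['frame'][160:290,250:460]
a=cv2.resize(a,None,fx=2.3,fy=2.3,interpolation=2); b=cv2.resize(b,None,fx=2.6,fy=2.6,interpolation=2)
o=np.zeros((600,800,3),np.uint8); o[:a.shape[0],:a.shape[1]]=a; o[235:235+b.shape[0],:b.shape[1]]=b
cv2.imwrite('pics/crop1.png',o[:,:,::-1])
E
```

```text
top red 127 [353.7638 245.9055] rect [353.75 245.75] [10.6066 12.7279] 45.0 P [ 0.4482 -0.2909  0.11  ]
top blue 53 [261.2075 118.5472] rect [261.1912 118.5147] [ 2.4543 21.0915] 4.4 P [ 0.8074 -0.0569  0.02  ]
top blue 59 [334.5254 123.6102] rect [334.5735 123.5441] [ 2.6077 21.0915] 4.4 P [ 0.7948 -0.2586  0.02  ]
top blue 221 [281.1131 218.7511] rect [281.4242 216.4104] [29.8133 15.3634] 4.8 P [ 0.5288 -0.1129  0.02  ]
top blue 759 [279.2464 243.6153] rect [279.3224 243.4873] [28.3563 27.1451] 4.1 P [ 0.4625 -0.1083  0.02  ]
top blue 1253 [328.0144 302.0838] rect [330.5586 302.9966] [49.6612 31.8064] 41.6 P [ 0.3112 -0.2356  0.02  ]
top wood 81 [296.2222 120.0123] rect [296.4975 120.0355] [45.1706  1.7099] 4.1 P [ 0.7402 -0.1445  0.201 ]
top wood 127 [294.685  131.7087] rect [294.5203 131.7157] [47.1655  2.6361] 4.1 P [ 0.7108 -0.1408  0.201 ]
top wood 57 [295.1404 137.6842] rect [295.4848 137.7132] [45.0994  1.2112] 4.1 P [ 0.6959 -0.1419  0.201 ]
top wood 55 [548.8    157.3636] rect [548.3077 157.9615] [ 6.3791 15.5316] 56.3 P [ 0.6551 -0.7553  0.201 ]
top wood 2894 [166.2557 20
[... 966 characters left out ...]
9118] [ 7.0335 15.7648] 76.0 P [ 0.3261 -0.5917  0.201 ]
side wood 93 [444.3441 117.6667] rect [444.1154 115.9231] [28.4368  8.0408] 11.3 P [ 0.2628 -0.5814  0.201 ]
side wood 195 [341.1333 133.0103] rect [340.1057 132.901 ] [64.9378  3.1281] 10.0 P [ 0.5057 -0.3736  0.201 ]
side wood 1005 [440.0209 141.8786] rect [439.8462 141.2692] [50.7941 23.7301] 11.3 P [ 0.2613 -0.426   0.201 ]
side wood 67 [206.9701 207.6567] rect [207.25 207.25] [ 2.1213 25.4558] 45.0 P [0.6648 0.0392 0.201 ]
side wood 73 [217.3699 211.1233] rect [217.25 211.25] [ 2.1213 25.4558] 45.0 P [0.6402 0.0415 0.201 ]
side wood 6499 [218.0663 319.0086] rect [230.0454 314.3594] [ 84.5698 213.7546] 26.0 P [0.5125 0.2767 0.201 ]
```

View pics/crop1.png

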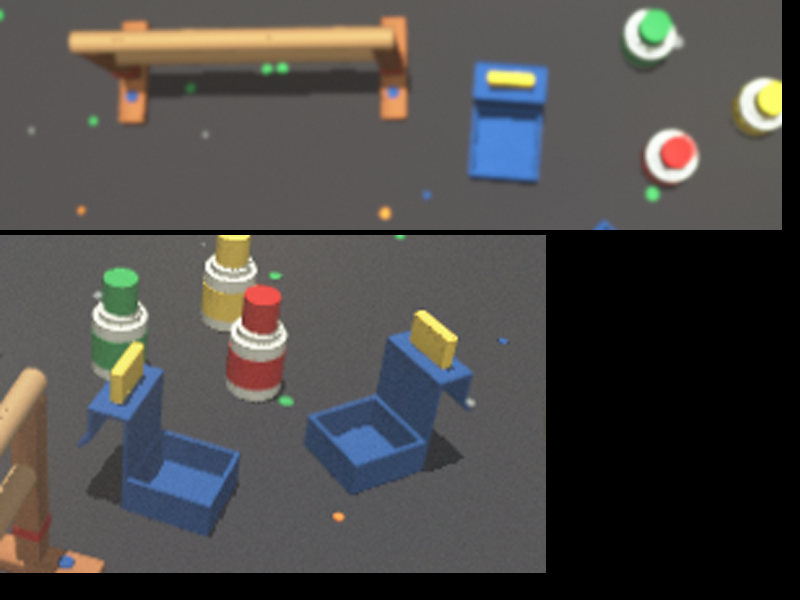

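The crop confirms the choice. A stands next to the rail's right post, with its tray towards the robot and its lip towards +x; B stands apart and is turned. Next I measure the tab, the bar and the pots.

```bash
sed -i "s/'yellow':((22,150,120)/'yellow':((21,120,90)/" m.py
cat > meas.py <<'E'
from m import *
F={n:grab_frame(n) for n in('top','side')}
f=F['top']
for n,g in F.items():
    for c,z in (('yellow',.138),('red',.11),('green',.11)):
        for a,ce,r,mm in blobs(g,c,60):
            b=cv2.boxPoints(r); print(n,c,a,ce,np.array(r[1]),round(r[2],1),plane(g,ce,z)[0][:2])
# bar: top-view upper edge; side-view left edge -> tangent planes
def line_pts(g,cols=None,rows=None):
    w=max(blobs(g,'wood'),key=lambda t:t[0])[3]
    if cols is not None: return np.array([(c,np.where(w[:,c])[0].min()-.5) for c in cols])
    return np.array([(np.where(w[r])[0].min()-.5,r) for r in rows])
def tang(g,uv,sgn):
    o,r=ray(g,uv); out=[]
    # axis pts: ray height where perpendicular dist=11mm from axis at z=.19 (bar ~ along y)
    s=r[:,0]/-r[:,2]                       # x slope per unit descent
    x=o[0]+s*(o[2]-.19)-sgn*.011*np.sqrt(1+s*s)
    y=(o+r*((.19-o[2])/r[:,2])[:,None])[:,1]
    return np.polyfit(y,x,1),x,y
for n,uv in (('top',line_pts(F['top'],cols=range(125,226,2))),('side',line_pts(F['side'],rows=range(250,320,2)))):
    p,x,y=tang(F[n],uv,1); print(n,'bar x=',p,'resid',np.std(x-np.polyval(p,y)),'y range',y.min(),y.max())
w=max(blobs(f,'wood'),key=lambda t:t[0])[3]; ys,xs=np.where(w)
up=ys<206
print('bar ends px',xs.min(),xs.max()); 
for u in (xs.min()-.5,xs.max()+.5): print(plane(f,[u,199],.19)[0])
for a,ce,r,mm in blobs(f,'blue',200): print(a,cv2.boxPoints(r).tolist(),plane(f,cv2.boxPoints(r),.036)[:,:2].tolist())
E
python3 meas.py
```

```text
top yellow 94 [281.9149 214.4468] [ 5. 18.] 90.0 [ 0.5209 -0.1125]
top yellow 167 [396.1617 222.503 ] [12.0208 14.8492] 45.0 [ 0.5032 -0.3916]
top yellow 85 [344.1059 313.2706] [ 4.2426 19.0919] 45.0 [ 0.2847 -0.261 ]
top red 128 [353.8125 245.8828] [10.6066 12.7279] 45.0 [ 0.4482 -0.2911]
side yellow 189 [339.1587 163.5397] [16. 12.] 90.0 [ 0.493  -0.3278]
side yellow 155 [334.6645 186.3419] [17.2204 11.2336] 19.7 [ 0.4743 -0.2219]
side yellow 240 [416.4167 199.4333] [22.8862 12.4735] 40.6 [ 0.285  -0.2416]
side yellow 189 [298.3915 212.1587] [ 9.9846 23.8521] 33.7 [ 0.5193 -0.0942]
side red 195 [350.2462 187.6051] [16. 13.] 90.0 [ 0.4467 -0.2724]
side red 184 [347.2283 212.6359] [19.2347 11.8367] 9.5 [ 0.4271 -0.1697]
side red 64 [192.6719 395.375 ] [10.224  19.6451] 74.5 [0.5212 0.3589]
top bar x= [-0.0281  0.558 ] resid 0.0012803377610749185 y range 0.023163793172438288 0.25973842478367815
side bar x= [-0.0222  0.5582] resid 0.00047692881117956633 y range 0.1208997096336567 0.28686996657214026
bar ends px 90 237
[0.5453 0.3434 0.19  ]
[ 0.5481 -0.0069  0.19  ]
215 [[266.086303710
[... 318 characters left out ...]
54554]]
755 [[264.5568542480469, 256.52142333984375], [265.6188659667969, 228.90841674804688], [294.1535949707031, 230.00592041015625], [293.0915832519531, 257.6189270019531]] [[0.4267993390887023, -0.07013463366615563], [0.49908025999488326, -0.07219060977569995], [0.49678250441629074, -0.14686387809829915], [0.42451848717650287, -0.14416124452985535]]
1253 [[301.3462829589844, 298.5408935546875], [322.4163513183594, 274.6614990234375], [359.6906433105469, 307.55059814453125], [338.6205749511719, 331.42999267578125]] [[0.3197130105314212, -0.16546931490689637], [0.3810182312295119, -0.21997892349564568], [0.29761976304997256, -0.31506091475742704], [0.23741996725361994, -0.260274731284847]]
```

```bash
cat > go.py <<'E'
import sys; from h import *
from scipy.spatial.transform import Rotation as Q
np.set_printoptions(precision=4,suppress=True)
def go(x,y,z,psi):
    s=state(); R=np.array(s['orientation']); p=np.array(s['position'])
    c,n=np.cos(psi),np.sin(psi); T=np.array([[c,n,0],[n,-c,0],[0,0,-1.]])
    d=R.T@(np.array([x,y,z])-p); r=Q.from_matrix(R.T@T).as_rotvec()
    print('t',s['time'],'pos',p,'d/0.3',d/.3,'rot/2pi',r/2/np.pi,'rows',np.linalg.norm(d)/.0417,np.degrees(np.linalg.norm(r))/7.16,'F',np.array(s['ft_force']),'w',s['grip_width'])
if __name__=='__main__': go(*map(float,sys.argv[1:5]))
E
python3 go.py .521 -.111 .2 1.531
```

```text
t 0.3 pos [ 0.1338 -0.5847  0.2063] d/0.3 [ 1.6103 -1.2515  0.022 ] rot/2pi [-0.0001 -0.0001 -0.2079] rows 14.673455167656291 10.452370567857699 F [ 0.3125 -0.0649 -0.3196] w 0.9994245786531666
```

```bash
python3 -m inch '[{"claw":85,"dx":0.1,"dy":-0.08,"dz":0,"rx":0,"ry":0,"rz":-0.02},{"claw":85,"dx":0.2,"dy":-0.16,"dz":0,"rx":0,"ry":0,"rz":-0.04},{"claw":85,"dx":0.3,"dy":-0.24,"dz":0,"rx":0,"ry":0,"rz":-0.06},{"claw":85,"dx":0.4,"dy":-0.32,"dz":0,"rx":0,"ry":0,"rz":-0.08},{"claw":85,"dx":0.5,"dy":-0.4,"dz":0,"rx":0,"ry":0,"rz":-0.1},{"claw":85,"dx":0.6,"dy":-0.48,"dz":0,"rx":0,"ry":0,"rz":-0.12},{"claw":85,"dx":0.7,"dy":-0.56,"dz":0,"rx":0,"ry":0,"rz":-0.14},{"claw":85,"dx":0.8,"dy":-0.64,"dz":0,"rx":0,"ry":0,"rz":-0.16},{"claw":85,"dx":0.9,"dy":-0.7,"dz":0,"rx":0,"ry":0,"rz":-0.18},{"claw":85,"dx":0.95,"dy":-0.75,"dz":0,"rx":0,"ry":0,"rz":-0.2}]'; python3 go.py .521 -.111 .2 1.531
```

```text
time: 1.13
position: [0.3636, -0.2996, 0.2069]
orientation: [[0.088, 0.996, 0.001], [0.996, -0.088, 0.0], [0.0, 0.001, -1.0]]
ft_force: [0.1, 0.7, -0.2]
grip_width: 0.996
gripper_force: 0.0
t 1.1333 pos [ 0.3636 -0.2996  0.2069] d/0.3 [0.6726 0.4674 0.0239] rot/2pi [ 0.0002 -0.     -0.0077] rows 5.894841442854139 0.3867995686831447 F [ 0.124   0.6994 -0.2283] w 0.9962182090473478
```

```bash
python3 -m inch '[{"claw":85,"dx":0.12,"dy":0.08,"dz":0,"rz":-0.0078},{"claw":85,"dx":0.24,"dy":0.16,"dz":0,"rz":-0.0078},{"claw":85,"dx":0.36,"dy":0.25,"dz":0,"rz":-0.0078},{"claw":85,"dx":0.48,"dy":0.33,"dz":0,"rz":-0.0078},{"claw":85,"dx":0.58,"dy":0.4,"dz":0.01,"rz":-0.0078},{"claw":85,"dx":0.64,"dy":0.45,"dz":0.02,"rz":-0.0078},{"claw":85,"dx":0.67,"dy":0.467,"dz":0.024,"rz":-0.0078},{"claw":85,"dx":0.67,"dy":0.467,"dz":0.024,"rz":-0.0078},{"claw":85,"dx":0.67,"dy":0.467,"dz":0.024,"rz":-0.0078}]'; python3 go.py .521 -.111 .109 1.531
python3 - <<'E'
from m import *
o=[]
for n,(r0,c0) in (('top',(150,190)),('side',(120,200))):
    f=grab_frame(n)['frame'][r0:r0+150,c0:c0+200]; o.append(cv2.resize(f,None,fx=2,fy=2,interpolation=2))
cv2.imwrite('pics/pre.png',np.hstack(o)[:,:,::-1])
E
```

```text
t 1.1333 pos [ 0.3636 -0.2996  0.2069] d/0.3 [0.6725 0.467  0.3272] rot/2pi [ 0.0002 -0.     -0.0077] rows 6.343135401692549 0.3867995686831447 F [ 0.124   0.6994 -0.2283] w 0.9962182090473478validation failed for argument at $[0]...
```

View pics/pre.png

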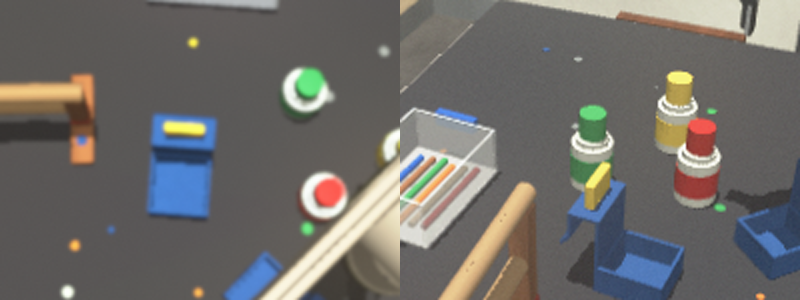

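That move was refused because every row needs all seven keys. The picture therefore shows the arm still to the right and the scene unchanged, with caddy A's tab at crop (184,128) in the top view. I'll send it again with full rows.

```bash
python3 -m inch '[{"claw":85,"dx":0.12,"dy":0.08,"dz":0,"rx":0,"ry":0,"rz":-0.0078},{"claw":85,"dx":0.24,"dy":0.16,"dz":0,"rx":0,"ry":0,"rz":-0.0078},{"claw":85,"dx":0.36,"dy":0.25,"dz":0,"rx":0,"ry":0,"rz":-0.0078},{"claw":85,"dx":0.48,"dy":0.33,"dz":0,"rx":0,"ry":0,"rz":-0.0078},{"claw":85,"dx":0.58,"dy":0.4,"dz":0.01,"rx":0,"ry":0,"rz":-0.0078},{"claw":85,"dx":0.64,"dy":0.45,"dz":0.02,"rx":0,"ry":0,"rz":-0.0078},{"claw":85,"dx":0.67,"dy":0.467,"dz":0.024,"rx":0,"ry":0,"rz":-0.0078},{"claw":85,"dx":0.67,"dy":0.467,"dz":0.024,"rx":0,"ry":0,"rz":-0.0078},{"claw":85,"dx":0.67,"dy":0.467,"dz":0.024,"rx":0,"ry":0,"rz":-0.0078}]'; python3 go.py .521 -.111 .109 1.531
python3 - <<'E'
from m import *
o=[]
for n,(r0,c0) in (('top',(150,190)),('side',(120,200))):
    f=grab_frame(n)['frame'][r0:r0+150,c0:c0+200]; o.append(cv2.resize(f,None,fx=2,fy=2,interpolation=2))
cv2.imwrite('pics/pre2.png',np.hstack(o)[:,:,::-1])
E
```

```text
time: 1.98
position: [0.5197, -0.116, 0.1992]
orientation: [[0.047, 0.999, -0.001], [0.999, -0.047, -0.0], [-0.0, -0.001, -1.0]]
ft_force: [-0.8, 0.2, 1.0]
grip_width: 0.997
gripper_force: 0.0
t 1.9833 pos [ 0.5197 -0.116   0.1992] d/0.3 [0.0171 0.0039 0.3006] rot/2pi [-0.0002  0.0001 -0.0012] rows 2.166083954501798 0.061688415609052485 F [-0.8228  0.175   1.0174] w 0.996854873220731
```

View pics/pre2.png

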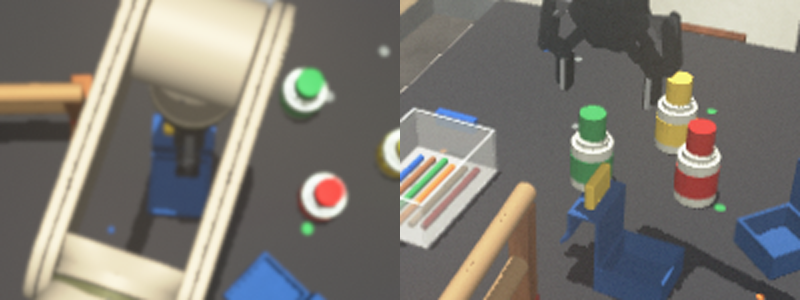

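The open fingers straddle the tab from above: side crop (565,80) and (655,95), with the tab at (597,187). I descend and grip.

```bash
python3 -m inch '[{"claw":85,"dx":0.014,"dy":0.004,"dz":0.1,"rx":0,"ry":0,"rz":-0.001},{"claw":85,"dx":0.014,"dy":0.004,"dz":0.2,"rx":0,"ry":0,"rz":-0.001},{"claw":85,"dx":0.014,"dy":0.004,"dz":0.26,"rx":0,"ry":0,"rz":-0.001},{"claw":85,"dx":0.014,"dy":0.004,"dz":0.3,"rx":0,"ry":0,"rz":-0.001},{"claw":85,"dx":0.014,"dy":0.004,"dz":0.3,"rx":0,"ry":0,"rz":-0.001}]'; python3 -m inch '[{"claw":0,"dx":0,"dy":0,"dz":0,"rx":0,"ry":0,"rz":0},{"claw":0,"dx":0,"dy":0,"dz":0,"rx":0,"ry":0,"rz":0},{"claw":0,"dx":0,"dy":0,"dz":0,"rx":0,"ry":0,"rz":0},{"claw":0,"dx":0,"dy":0,"dz":0,"rx":0,"ry":0,"rz":0},{"claw":0,"dx":0,"dy":0,"dz":0,"rx":0,"ry":0,"rz":0},{"claw":0,"dx":0,"dy":0,"dz":0,"rx":0,"ry":0,"rz":0},{"claw":0,"dx":0,"dy":0,"dz":0,"rx":0,"ry":0,"rz":0},{"claw":0,"dx":0,"dy":0,"dz":0,"rx":0,"ry":0,"rz":0}]'; python3 go.py .545 .168 .345 1.596
```

```text
time: 2.5
position: [0.5191, -0.1119, 0.1067]
orientation: [[0.043, 0.999, -0.005], [0.999, -0.043, 0.001], [0.001, -0.005, -1.0]]
ft_force: [-0.0, -0.1, -1.3]
grip_width: 0.998
gripper_force: 0.0
time: 3.17
position: [0.5223, -0.1111, 0.1101]
orientation: [[0.041, 0.999, 0.002], [0.999, -0.041, -0.0], [0.0, 0.002, -1.0]]
ft_force: [3.5, 0.9, 3.3]
grip_width: 0.113
gripper_force: 59.5
t 3.1667 pos [ 0.5223 -0.1111  0.1101] d/0.3 [ 0.9327  0.0392 -0.7829] rot/2pi [ 0.0002 -0.     -0.0105] rows 8.765194175816921 0.5260706005167964 F [3.5367 0.9173 3.3168] w 0.11339918439236593
```

```bash
python3 -m inch '[{"claw":0,"dx":0,"dy":0,"dz":-0.04,"rx":0,"ry":0,"rz":0},{"claw":0,"dx":0,"dy":0,"dz":-0.12,"rx":0,"ry":0,"rz":0},{"claw":0,"dx":0,"dy":0,"dz":-0.22,"rx":0,"ry":0,"rz":0},{"claw":0,"dx":0,"dy":0,"dz":-0.32,"rx":0,"ry":0,"rz":0},{"claw":0,"dx":0,"dy":0,"dz":-0.42,"rx":0,"ry":0,"rz":0},{"claw":0,"dx":0,"dy":0,"dz":-0.52,"rx":0,"ry":0,"rz":0},{"claw":0,"dx":0,"dy":0,"dz":-0.62,"rx":0,"ry":0,"rz":0},{"claw":0,"dx":0,"dy":0,"dz":-0.7,"rx":0,"ry":0,"rz":0},{"claw":0,"dx":0,"dy":0,"dz":-0.75,"rx":0,"ry":0,"rz":0},{"claw":0,"dx":0,"dy":0,"dz":-0.75,"rx":0,"ry":0,"rz":0}]'; python3 go.py .555 .168 .335 1.596
```

```text
time: 4.0
position: [0.5225, -0.1117, 0.3393]
orientation: [[0.041, 0.999, 0.006], [0.999, -0.041, -0.002], [-0.002, 0.006, -1.0]]
ft_force: [1.3, 0.3, -1.7]
grip_width: 0.113
gripper_force: 58.9
t 4.0 pos [ 0.5225 -0.1117  0.3393] d/0.3 [0.936  0.0701 0.0131] rot/2pi [ 0.0009  0.0003 -0.0105] rows 6.753015220229499 0.5302444556300739 F [ 1.283   0.3278 -1.6975] w 0.11288492735546322
```

```bash
python3 -m inch '[{"claw":0,"dx":0.05,"dy":0,"dz":0,"rx":0,"ry":0,"rz":-0.002},{"claw":0,"dx":0.15,"dy":0.01,"dz":0,"rx":0,"ry":0,"rz":-0.004},{"claw":0,"dx":0.27,"dy":0.02,"dz":0,"rx":0,"ry":0,"rz":-0.006},{"claw":0,"dx":0.4,"dy":0.03,"dz":0,"rx":0,"ry":0,"rz":-0.008},{"claw":0,"dx":0.53,"dy":0.04,"dz":0,"rx":0,"ry":0,"rz":-0.0105},{"claw":0,"dx":0.66,"dy":0.05,"dz":0,"rx":0,"ry":0,"rz":-0.0105},{"claw":0,"dx":0.78,"dy":0.06,"dz":0,"rx":0,"ry":0,"rz":-0.0105},{"claw":0,"dx":0.87,"dy":0.07,"dz":0.01,"rx":0,"ry":0,"rz":-0.0105},{"claw":0,"dx":0.92,"dy":0.07,"dz":0.013,"rx":0,"ry":0,"rz":-0.0105},{"claw":0,"dx":0.935,"dy":0.07,"dz":0.013,"rx":0,"ry":0,"rz":-0.0105}]'; python3 -m inch '[{"claw":0,"dx":0,"dy":0,"dz":0,"rx":0,"ry":0,"rz":0},{"claw":0,"dx":0,"dy":0,"dz":0,"rx":0,"ry":0,"rz":0},{"claw":0,"dx":0,"dy":0,"dz":0,"rx":0,"ry":0,"rz":0}]'; python3 go.py .555 .168 .28 1.596
python3 - <<'E'
from m import *
o=[]
for n,(r0,c0,h,w) in (('top',(130,60,150,200)),('side',(120,110,300,300))):
    f=grab_frame(n)['frame'][r0:r0+h,c0:c0+w]; s=400/w; o.append(cv2.resize(f,None,fx=s,fy=s,interpolation=2))
o[0]=cv2.copyMakeBorder(o[0],0,400-o[0].shape[0],0,0,0)
cv2.imwrite('pics/over.png',np.hstack(o)[:,:,::-1])
E
```

```text
time: 4.83
position: [0.5527, 0.1708, 0.328]
orientation: [[-0.028, 1.0, -0.004], [1.0, 0.028, -0.0], [-0.0, -0.004, -1.0]]
ft_force: [0.5, 0.1, -2.3]
grip_width: 0.107
gripper_force: 58.8
time: 5.08
position: [0.5539, 0.1669, 0.3302]
orientation: [[-0.024, 1.0, -0.001], [1.0, 0.024, -0.001], [-0.001, -0.001, -1.0]]
ft_force: [-0.6, 0.4, -2.5]
grip_width: 0.112
gripper_force: 58.9
t 5.0833 pos [0.5539 0.1669 0.3302] d/0.3 [0.0037 0.004  0.1675] rot/2pi [-0.0001  0.0001 -0.0002] rows 1.2053224241287053 0.011533470179103583 F [-0.5775  0.4265 -2.4691] w 0.112079180814254
```

View pics/over.png

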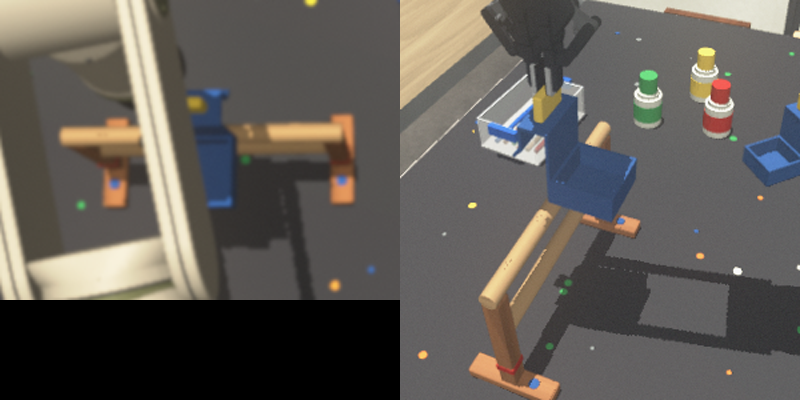

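The caddy is held upright over the bar, midway between the posts: in the side crop the saddle is at (560,115) and the bar runs from (515,260) to (600,130). The tray is on the robot's side. I lower it in stages and watch the force.

```bash
python3 -m inch '[{"claw":0,"dx":0.002,"dy":0.002,"dz":0.06,"rx":0,"ry":0,"rz":0},{"claw":0,"dx":0.002,"dy":0.002,"dz":0.12,"rx":0,"ry":0,"rz":0},{"claw":0,"dx":0.002,"dy":0.002,"dz":0.17,"rx":0,"ry":0,"rz":0},{"claw":0,"dx":0.002,"dy":0.002,"dz":0.2,"rx":0,"ry":0,"rz":0},{"claw":0,"dx":0.002,"dy":0.002,"dz":0.23,"rx":0,"ry":0,"rz":0},{"claw":0,"dx":0.002,"dy":0.002,"dz":0.25,"rx":0,"ry":0,"rz":0},{"claw":0,"dx":0.002,"dy":0.002,"dz":0.26,"rx":0,"ry":0,"rz":0}]'; python3 -m inch '[{"claw":0,"dx":0,"dy":0,"dz":0.02,"rx":0,"ry":0,"rz":0},{"claw":0,"dx":0,"dy":0,"dz":0.04,"rx":0,"ry":0,"rz":0},{"claw":0,"dx":0,"dy":0,"dz":0.05,"rx":0,"ry":0,"rz":0},{"claw":0,"dx":0,"dy":0,"dz":0.06,"rx":0,"ry":0,"rz":0}]'; python3 go.py .555 .168 .213 1.596
```

```text
time: 5.77
position: [0.5544, 0.1684, 0.2519]
orientation: [[-0.025, 1.0, -0.001], [1.0, 0.025, -0.0], [-0.0, -0.001, -1.0]]
ft_force: [-1.6, -0.9, -1.7]
grip_width: 0.11
gripper_force: 64.0
time: 6.1
position: [0.5546, 0.1688, 0.2343]
orientation: [[-0.025, 1.0, 0.0], [1.0, 0.025, 0.0], [0.0, 0.0, -1.0]]
ft_force: [0.4, -1.3, -3.1]
grip_width: 0.116
gripper_force: 64.0
t 6.1 pos [0.5546 0.1688 0.2343] d/0.3 [-0.0027  0.0011  0.0712] rot/2pi [ 0. -0.  0.] rows 0.5122993640082052 0.0018761335168007236 F [ 0.4133 -1.3368 -3.08  ] w 0.11572647635063459
```

Lateral forces are negligible, and the saddle (about 23 mm above seating) has taken the bar in. I continue to contact.

```bash
python3 -m inch '[{"claw":0,"dx":0,"dy":0,"dz":0.02,"rx":0,"ry":0,"rz":0},{"claw":0,"dx":0,"dy":0,"dz":0.04,"rx":0,"ry":0,"rz":0},{"claw":0,"dx":0,"dy":0,"dz":0.06,"rx":0,"ry":0,"rz":0},{"claw":0,"dx":0,"dy":0,"dz":0.07,"rx":0,"ry":0,"rz":0},{"claw":0,"dx":0,"dy":0,"dz":0.07,"rx":0,"ry":0,"rz":0}]'; python3 -m inch '[{"claw":0,"dx":0,"dy":0,"dz":0.006,"rx":0,"ry":0,"rz":0},{"claw":0,"dx":0,"dy":0,"dz":0.006,"rx":0,"ry":0,"rz":0}]'; python3 go.py .555 .168 .21 1.596
```

```text
time: 6.52
position: [0.5539, 0.1686, 0.2121]
orientation: [[-0.025, 1.0, -0.002], [1.0, 0.025, -0.0], [-0.0, -0.002, -1.0]]
ft_force: [-1.2, -0.4, -3.1]
grip_width: 0.114
gripper_force: 64.0
time: 6.68
position: [0.5545, 0.1688, 0.2116]
orientation: [[-0.025, 1.0, -0.0], [1.0, 0.025, -0.0], [-0.0, -0.0, -1.0]]
ft_force: [-1.5, -1.2, -4.5]
grip_width: 0.111
gripper_force: 64.0
t 6.6833 pos [0.5545 0.1688 0.2116] d/0.3 [-0.0026  0.0018  0.0054] rot/2pi [-0.  0.  0.] rows 0.04462084066549925 0.0023781435650493303 F [-1.5222 -1.1773 -4.4547] w 0.11096013408713859
```

```bash
python3 -m inch '[{"claw":0,"dx":0,"dy":0,"dz":0.006,"rx":0,"ry":0,"rz":0},{"claw":0,"dx":0,"dy":0,"dz":0.01,"rx":0,"ry":0,"rz":0},{"claw":0,"dx":0,"dy":0,"dz":0.01,"rx":0,"ry":0,"rz":0}]';  python3 go.py .555 .168 .21 1.596
```

```text
time: 6.93
position: [0.5545, 0.1688, 0.2087]
orientation: [[-0.025, 1.0, -0.0], [1.0, 0.025, 0.0], [0.0, -0.0, -1.0]]
ft_force: [-0.7, 0.9, -2.5]
grip_width: 0.111
gripper_force: 64.0
t 6.9333 pos [0.5545 0.1688 0.2087] d/0.3 [-0.0026  0.0016 -0.0045] rot/2pi [-0. -0.  0.] rows 0.03890624321945904 0.0008370178077714011 F [-0.694   0.8785 -2.5059] w 0.11085859799759003
```

```bash
python3 -m inch '[{"claw":0,"dx":0,"dy":0,"dz":0.005,"rx":0,"ry":0,"rz":0},{"claw":0,"dx":0,"dy":0,"dz":0.005,"rx":0,"ry":0,"rz":0}]'; python3 -m inch '[{"claw":0,"dx":0,"dy":0,"dz":0.005,"rx":0,"ry":0,"rz":0},{"claw":0,"dx":0,"dy":0,"dz":0.005,"rx":0,"ry":0,"rz":0}]'
python3 - <<'E'
from m import *
o=[]
for n,(r0,c0,h,w) in (('top',(150,60,150,200)),('side',(180,160,200,200))):
    f=grab_frame(n)['frame'][r0:r0+h,c0:c0+w]; s=400/w; o.append(cv2.resize(f,None,fx=s,fy=s,interpolation=2))
o[0]=cv2.copyMakeBorder(o[0],0,400-o[0].shape[0],0,0,0)
cv2.imwrite('pics/seat.png',np.hstack(o)[:,:,::-1])
E
```

```text
time: 7.1
position: [0.5549, 0.1688, 0.208]
orientation: [[-0.025, 1.0, 0.001], [1.0, 0.025, 0.0], [0.0, 0.001, -1.0]]
ft_force: [-1.8, -0.2, 1.5]
grip_width: 0.114
gripper_force: 64.5
time: 7.27
position: [0.5551, 0.1689, 0.2079]
orientation: [[-0.025, 1.0, 0.002], [1.0, 0.025, 0.0], [0.0, 0.002, -1.0]]
ft_force: [-5.7, -0.4, 9.9]
grip_width: 0.112
gripper_force: 65.6
```

View pics/seat.png

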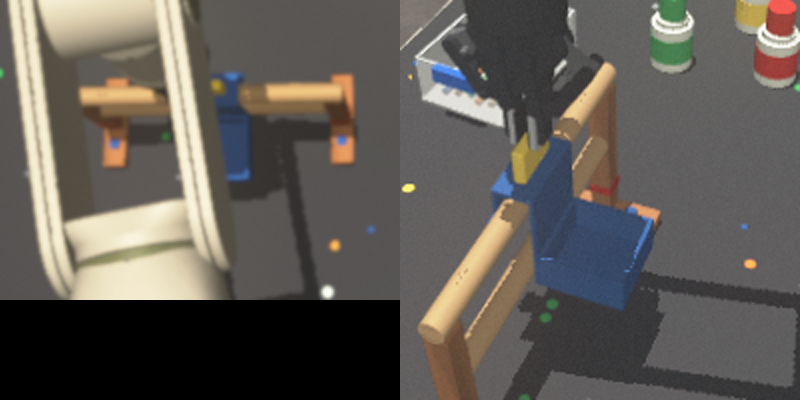

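The saddle has come down over the bar (side crop (520,185)). The contact force is 10 N at TCP z = 0.208, and the tray hangs clear. I ease off 1 mm, open and withdraw straight up.

```bash
python3 -m inch '[{"claw":0,"dx":0,"dy":0,"dz":-0.005,"rx":0,"ry":0,"rz":0},{"claw":30,"dx":0,"dy":0,"dz":-0.005,"rx":0,"ry":0,"rz":0},{"claw":60,"dx":0,"dy":0,"dz":-0.005,"rx":0,"ry":0,"rz":0},{"claw":60,"dx":0,"dy":0,"dz":-0.005,"rx":0,"ry":0,"rz":0},{"claw":60,"dx":0,"dy":0,"dz":-0.005,"rx":0,"ry":0,"rz":0},{"claw":60,"dx":0,"dy":0,"dz":-0.05,"rx":0,"ry":0,"rz":0},{"claw":60,"dx":0,"dy":0,"dz":-0.12,"rx":0,"ry":0,"rz":0},{"claw":60,"dx":0,"dy":0,"dz":-0.22,"rx":0,"ry":0,"rz":0},{"claw":60,"dx":0,"dy":0,"dz":-0.32,"rx":0,"ry":0,"rz":0},{"claw":60,"dx":0,"dy":0,"dz":-0.35,"rx":0,"ry":0,"rz":0}]'; python3 go.py .449 -.292 .25 0
```

```text
time: 8.2
position: [0.5562, 0.1691, 0.3178]
orientation: [[-0.025, 1.0, 0.008], [1.0, 0.025, 0.002], [0.001, 0.008, -1.0]]
ft_force: [0.3, 0.1, 1.5]
grip_width: 0.701
gripper_force: 0.0
t 8.2 pos [0.5562 0.1691 0.3178] d/0.3 [-1.5279 -0.398   0.2205] rot/2pi [ 0.0008 -0.0012  0.254 ] rows 11.469258452624983 12.772266672437134 F [0.2608 0.1494 1.5383] w 0.701232143122469
```

```bash
python3 -m inch '[{"claw":60,"dx":-0.05,"dy":-0.02,"dz":0,"rx":0,"ry":0,"rz":0.019},{"claw":60,"dx":-0.15,"dy":-0.04,"dz":0,"rx":0,"ry":0,"rz":0.038},{"claw":60,"dx":-0.25,"dy":-0.07,"dz":0,"rx":0,"ry":0,"rz":0.057},{"claw":60,"dx":-0.37,"dy":-0.1,"dz":0,"rx":0,"ry":0,"rz":0.076},{"claw":60,"dx":-0.49,"dy":-0.13,"dz":0,"rx":0,"ry":0,"rz":0.095},{"claw":60,"dx":-0.61,"dy":-0.16,"dz":0,"rx":0,"ry":0,"rz":0.114},{"claw":60,"dx":-0.73,"dy":-0.19,"dz":0,"rx":0,"ry":0,"rz":0.133},{"claw":60,"dx":-0.84,"dy":-0.22,"dz":0,"rx":0,"ry":0,"rz":0.152},{"claw":60,"dx":-0.94,"dy":-0.25,"dz":0,"rx":0,"ry":0,"rz":0.171},{"claw":60,"dx":-1,"dy":-0.27,"dz":0,"rx":0,"ry":0,"rz":0.19}]'; python3 go.py .449 -.292 .2 0
python3 - <<'E'
from m import *
f=grab_frame('top'); g=grab_frame('side')
o=[cv2.resize(f['frame'][150:300,60:260],None,fx=2,fy=2,interpolation=2),cv2.resize(g['frame'][180:330,160:360],None,fx=2,fy=2,interpolation=2)]
cv2.imwrite('pics/hung.png',np.hstack(o)[:,:,::-1])
for n,h in(('top',f),('side',g)):
    for c,z in (('yellow',.239),('red',.11)):
        for a,ce,r,mm in blobs(h,c,60): print(n,c,a,ce,plane(h,ce,z)[0][:2])
for a,ce,r,mm in blobs(f,'blue',100): print(a,ce,plane(f,cv2.boxPoints(r),.137)[:,:2].tolist())
E
```

```text
time: 9.03
position: [0.4803, -0.1361, 0.3116]
orientation: [[0.923, 0.384, 0.001], [0.384, -0.923, -0.001], [0.0, 0.001, -1.0]]
ft_force: [-0.0, 0.2, 0.5]
grip_width: 0.702
gripper_force: 0.0
t 9.0333 pos [ 0.4803 -0.1361  0.3116] d/0.3 [-0.2959  0.4393  0.3727] rot/2pi [ 0.0002 -0.0001  0.0628] rows 4.6595307334417875 3.155651969490324 F [-0.0467  0.1822  0.4983] w 0.7017595556938105
top yellow 106 [160.4906 193.9906] [0.5487 0.1648]
top yellow 169 [396.2249 222.6213] [ 0.4875 -0.3678]
top yellow 86 [344.0814 313.3372] [ 0.2863 -0.2472]
top red 129 [353.8372 245.8372] [ 0.4484 -0.2911]
side yellow 188 [339.2128 163.5106] [ 0.4545 -0.1605]
side yellow 155 [334.6645 186.3419] [ 0.4391 -0.0728]
side yellow 240 [416.4583 199.5792] [ 0.2826 -0.0887]
side yellow 361 [225.7452 254.0305] [0.5459 0.1813]
side red 200 [350.24  187.595] [ 0.4467 -0.2725]
side red 191 [347.3351 212.5969] [ 0.4269 -0.17  ]
side red 64 [192.7656 395.4844] [0.5209 0.359 ]
202 [166.2772 198.2772] [[0.5818232573749054, 0.21939255520695383], [0.5862119746591935, 0.14126988436504123], [0.5476613777880527, 0.13797193121428838], [0.5432685662064568, 0.21568071017670393]]
762 [169.5302 226.6273] [[0.5269035866455302, 0.2027470504813157], [0.5275474684079167, 0.12668868923327511], [0.45878192650729854, 0.1242164555347397], [0.4580675126910171, 0.19958372832100524]]
658 [325.2827 299.465 ] [[0.31665128086182315, -0.16477626199351414], [0.36539257939945596, -0.20901688068495242], [0.32045593690788365, -0.25929828607925043], [0.2722326102069206, -0.21494474357239937]]
291 [341.268  313.8557] [[0.27127535738772923, -0.21807868692679597], [0.3242598641567459, -0.26808566236639964], [0.2971428295105624, -0.29760847052831174], [0.24449179524710293, -0.24752743426993717]]
```

View pics/hung.png

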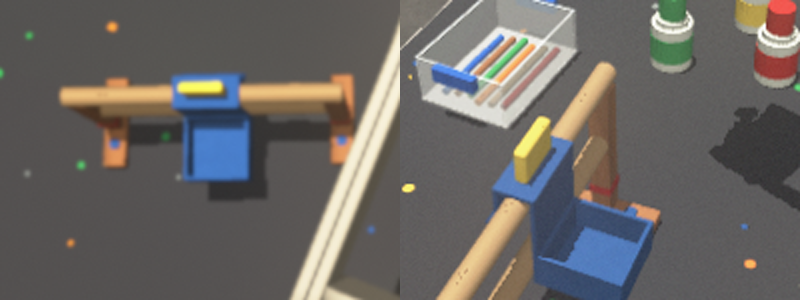

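The hung picture shows the caddy free on the bar, with the saddle over it (top crop (205,90)) and the tray hanging level at (218,148). It is at rest. On to the red pot.

```bash
python3 -m inch '[{"claw":60,"dx":-0.05,"dy":0.08,"dz":0.05,"rx":0,"ry":0,"rz":0.018},{"claw":60,"dx":-0.12,"dy":0.17,"dz":0.12,"rx":0,"ry":0,"rz":0.036},{"claw":60,"dx":-0.19,"dy":0.27,"dz":0.2,"rx":0,"ry":0,"rz":0.054},{"claw":60,"dx":-0.25,"dy":0.36,"dz":0.28,"rx":0,"ry":0,"rz":0.063},{"claw":60,"dx":-0.28,"dy":0.42,"dz":0.35,"rx":0,"ry":0,"rz":0.063},{"claw":60,"dx":-0.296,"dy":0.439,"dz":0.373,"rx":0,"ry":0,"rz":0.063},{"claw":60,"dx":-0.296,"dy":0.439,"dz":0.373,"rx":0,"ry":0,"rz":0.063},{"claw":60,"dx":-0.296,"dy":0.439,"dz":0.373,"rx":0,"ry":0,"rz":0.063},{"claw":60,"dx":-0.296,"dy":0.439,"dz":0.373,"rx":0,"ry":0,"rz":0.063}]'; python3 go.py .449 -.292 .075 0
python3 - <<'E'
from h import *
np.set_printoptions(precision=4,suppress=True)
F={n:grab_frame(n) for n in('top','side')}
def tri(a,b):
    A=np.zeros((3,3));c=np.zeros(3)
    for n,p in(('top',a),('side',b)):
        o,r=ray(F[n],[p]); r=r[0]/np.linalg.norm(r[0]); M=np.eye(3)-np.outer(r,r); A+=M; c+=M@o
    return np.linalg.solve(A,c)
print(tri((281.9,214.4),(298.4,212.2)),tri((160.5,194),(225.7,254)))
E
```

```text
time: 9.88
position: [0.4523, -0.2882, 0.2009]
orientation: [[1.0, 0.009, 0.002], [0.009, -1.0, -0.001], [0.002, 0.001, -1.0]]
ft_force: [0.8, 0.2, -0.1]
grip_width: 0.701
gripper_force: 0.0
t 9.8833 pos [ 0.4523 -0.2882  0.2009] d/0.3 [-0.0122  0.0121  0.4195] rot/2pi [ 0.0001 -0.0004  0.0014] rows 3.0206946603277207 0.07139486364998425 F [ 0.8189  0.2215 -0.1494] w 0.7011418769218701
[ 0.5244 -0.1126  0.1232] [0.5527 0.1681 0.2252]
```

```bash
python3 -m inch '[{"claw":60,"dx":-0.012,"dy":0.012,"dz":0.05,"rx":0,"ry":0,"rz":0.0014},{"claw":60,"dx":-0.012,"dy":0.012,"dz":0.14,"rx":0,"ry":0,"rz":0.0014},{"claw":60,"dx":-0.012,"dy":0.012,"dz":0.24,"rx":0,"ry":0,"rz":0.0014},{"claw":60,"dx":-0.012,"dy":0.012,"dz":0.32,"rx":0,"ry":0,"rz":0.0014},{"claw":60,"dx":-0.012,"dy":0.012,"dz":0.38,"rx":0,"ry":0,"rz":0.0014},{"claw":60,"dx":-0.012,"dy":0.012,"dz":0.41,"rx":0,"ry":0,"rz":0.0014},{"claw":60,"dx":-0.012,"dy":0.012,"dz":0.42,"rx":0,"ry":0,"rz":0.0014},{"claw":60,"dx":-0.012,"dy":0.012,"dz":0.42,"rx":0,"ry":0,"rz":0.0014}]';python3 go.py .449 -.292 .075 0; python3 -m inch '[{"claw":45,"dx":0,"dy":0,"dz":0,"rx":0,"ry":0,"rz":0},{"claw":38,"dx":0,"dy":0,"dz":0,"rx":0,"ry":0,"rz":0},{"claw":20,"dx":0,"dy":0,"dz":0,"rx":0,"ry":0,"rz":0},{"claw":0,"dx":0,"dy":0,"dz":0,"rx":0,"ry":0,"rz":0},{"claw":0,"dx":0,"dy":0,"dz":0,"rx":0,"ry":0,"rz":0},{"claw":0,"dx":0,"dy":0,"dz":0,"rx":0,"ry":0,"rz":0}]'; python3 go.py .449 -.292 .33 0
```

```text
time: 10.65
position: [0.4479, -0.2924, 0.0734]
orientation: [[1.0, -0.001, 0.0], [-0.001, -1.0, -0.0], [0.0, 0.0, -1.0]]
ft_force: [0.8, -0.9, 0.7]
grip_width: 0.704
gripper_force: 0.0
t 10.65 pos [ 0.4479 -0.2924  0.0734] d/0.3 [ 0.0037 -0.0014 -0.0053] rot/2pi [ 0.     -0.     -0.0002] rows 0.04765425276102477 0.011834532572377838 F [ 0.7564 -0.8605  0.6731] w 0.7043795409852711
time: 11.15
position: [0.4487, -0.2939, 0.0752]
orientation: [[1.0, -0.002, 0.003], [-0.002, -1.0, -0.002], [0.003, 0.002, -1.0]]
ft_force: [-0.7, 0.7, 6.9]
grip_width: 0.388
gripper_force: 59.3
t 11.15 pos [ 0.4487 -0.2939  0.0752] d/0.3 [ 0.0034 -0.0043 -0.8493] rot/2pi [ 0.0004 -0.0005 -0.0004] rows 6.109844416441423 0.036060759411965196 F [-0.6715  0.6618  6.8742] w 0.3875587222383591
```

```bash
python3 -m inch '[{"claw":0,"dx":0,"dy":0,"dz":-0.03,"rx":0,"ry":0,"rz":0},{"claw":0,"dx":0,"dy":0,"dz":-0.1,"rx":0,"ry":0,"rz":0},{"claw":0,"dx":0,"dy":0,"dz":-0.2,"rx":0,"ry":0,"rz":0},{"claw":0,"dx":0,"dy":0,"dz":-0.31,"rx":0,"ry":0,"rz":0},{"claw":0,"dx":0,"dy":0,"dz":-0.42,"rx":0,"ry":0,"rz":0},{"claw":0,"dx":0,"dy":0,"dz":-0.53,"rx":0,"ry":0,"rz":0},{"claw":0,"dx":0,"dy":0,"dz":-0.64,"rx":0,"ry":0,"rz":0},{"claw":0,"dx":0,"dy":0,"dz":-0.74,"rx":0,"ry":0,"rz":0},{"claw":0,"dx":0,"dy":0,"dz":-0.81,"rx":0,"ry":0,"rz":0},{"claw":0,"dx":0,"dy":0,"dz":-0.85,"rx":0,"ry":0,"rz":0}]'; python3 go.py .497 .166 .33 0
```

```text
time: 11.98
position: [0.448, -0.2932, 0.3324]
orientation: [[1.0, -0.002, 0.004], [-0.002, -1.0, -0.003], [0.004, 0.003, -1.0]]
ft_force: [-0.6, -0.7, -2.6]
grip_width: 0.388
gripper_force: 60.2
t 11.9833 pos [ 0.448  -0.2932  0.3324] d/0.3 [ 0.1598 -1.5311  0.0037] rot/2pi [ 0.0005 -0.0006 -0.0004] rows 11.074827554143406 0.04440070325298163 F [-0.5676 -0.6605 -2.5881] w 0.38818511335593436
```

```bash
python3 -m inch '[{"claw":0,"dx":0.005,"dy":-0.05,"dz":0,"rx":0,"ry":0,"rz":0},{"claw":0,"dx":0.01,"dy":-0.14,"dz":0,"rx":0,"ry":0,"rz":0},{"claw":0,"dx":0.02,"dy":-0.25,"dz":0,"rx":0,"ry":0,"rz":0},{"claw":0,"dx":0.03,"dy":-0.36,"dz":0,"rx":0,"ry":0,"rz":0},{"claw":0,"dx":0.05,"dy":-0.47,"dz":0,"rx":0,"ry":0,"rz":0},{"claw":0,"dx":0.06,"dy":-0.58,"dz":0,"rx":0,"ry":0,"rz":0},{"claw":0,"dx":0.07,"dy":-0.69,"dz":0,"rx":0,"ry":0,"rz":0},{"claw":0,"dx":0.08,"dy":-0.8,"dz":0,"rx":0,"ry":0,"rz":0},{"claw":0,"dx":0.09,"dy":-0.9,"dz":0,"rx":0,"ry":0,"rz":0},{"claw":0,"dx":0.1,"dy":-1,"dz":0,"rx":0,"ry":0,"rz":0}]'; python3 go.py .497 .166 .33 0
```

```text
time: 12.82
position: [0.477, 0.0094, 0.3264]
orientation: [[1.0, -0.002, -0.002], [-0.002, -1.0, 0.0], [-0.002, -0.0, -1.0]]
ft_force: [-0.4, -0.5, -2.3]
grip_width: 0.387
gripper_force: 60.3
t 12.8167 pos [0.477  0.0094 0.3264] d/0.3 [ 0.0656 -0.5221 -0.012 ] rot/2pi [-0.0001  0.0004 -0.0003] rows 3.7864462423798324 0.02504818425244921 F [-0.3774 -0.4659 -2.3283] w 0.386589701965111
```

```bash
python3 -m inch '[{"claw":0,"dx":0.01,"dy":-0.09,"dz":0,"rx":0,"ry":0,"rz":0},{"claw":0,"dx":0.02,"dy":-0.18,"dz":0,"rx":0,"ry":0,"rz":0},{"claw":0,"dx":0.04,"dy":-0.28,"dz":0,"rx":0,"ry":0,"rz":0},{"claw":0,"dx":0.05,"dy":-0.38,"dz":0,"rx":0,"ry":0,"rz":0},{"claw":0,"dx":0.06,"dy":-0.46,"dz":0,"rx":0,"ry":0,"rz":0},{"claw":0,"dx":0.065,"dy":-0.51,"dz":0,"rx":0,"ry":0,"rz":0},{"claw":0,"dx":0.065,"dy":-0.525,"dz":0,"rx":0,"ry":0,"rz":0},{"claw":0,"dx":0.065,"dy":-0.525,"dz":0,"rx":0,"ry":0,"rz":0},{"claw":0,"dx":0.065,"dy":-0.525,"dz":0,"rx":0,"ry":0,"rz":0},{"claw":0,"dx":0.065,"dy":-0.525,"dz":0,"rx":0,"ry":0,"rz":0}]'; python3 go.py .497 .166 .24 0;  python3 - <<'E'
from m import *
f=grab_frame('top'); g=grab_frame('side')
o=[cv2.resize(f['frame'][150:300,60:260],None,fx=2,fy=2,interpolation=2),cv2.resize(g['frame'][130:330,160:360],None,fx=2,fy=2,interpolation=2)]
o[0]=cv2.copyMakeBorder(o[0],0,100,0,0,0)
cv2.imwrite('pics/abovetray.png',np.hstack(o)[:,:,::-1])
for a,ce,r,mm in blobs(g,'red',60): print(a,ce,np.array(r[0]),np.array(r[1]),plane(g,ce,.29)[0])
s=np.array(state()['position']); print(proj(g,[s+[0,0,.017]]))
E
```

```text
time: 13.65
position: [0.4977, 0.1638, 0.3275]
orientation: [[1.0, -0.003, -0.001], [-0.003, -1.0, -0.001], [-0.001, 0.001, -1.0]]
ft_force: [-0.3, -0.6, -2.4]
grip_width: 0.384
gripper_force: 60.3
t 13.65 pos [0.4977 0.1638 0.3275] d/0.3 [-0.0021 -0.0075  0.2915] rot/2pi [ 0.0001  0.0001 -0.0005] rows 2.098016752258816 0.025885904934133713 F [-0.3348 -0.6107 -2.3718] w 0.38436827245552085
312 [256.6378 243.6923] [256.25 243.25] [17.5579 27.1296] [0.485  0.1921 0.29  ]
67 [192.8209 395.209 ] [193.15 394.95] [10.7517 19.9223] [0.4474 0.44   0.29  ]
[[255.5265 200.9735]]
```

View pics/abovetray.png

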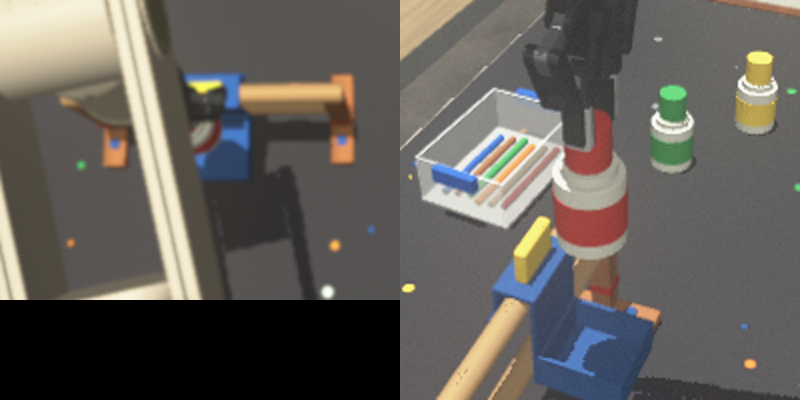

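The pot is held upright directly over the tray: in the side crop the pot's underside is at (590,250) and the tray opening at (595,340). I descend above the rim, then slowly.

```bash
python3 -m inch '[{"claw":0,"dx":-0.002,"dy":-0.006,"dz":0.03,"rx":0,"ry":0,"rz":0},{"claw":0,"dx":-0.002,"dy":-0.006,"dz":0.09,"rx":0,"ry":0,"rz":0},{"claw":0,"dx":-0.002,"dy":-0.006,"dz":0.16,"rx":0,"ry":0,"rz":0},{"claw":0,"dx":-0.002,"dy":-0.006,"dz":0.23,"rx":0,"ry":0,"rz":0},{"claw":0,"dx":-0.002,"dy":-0.006,"dz":0.29,"rx":0,"ry":0,"rz":0},{"claw":0,"dx":-0.002,"dy":-0.006,"dz":0.33,"rx":0,"ry":0,"rz":0},{"claw":0,"dx":-0.002,"dy":-0.006,"dz":0.35,"rx":0,"ry":0,"rz":0},{"claw":0,"dx":-0.002,"dy":-0.006,"dz":0.36,"rx":0,"ry":0,"rz":0}]'; python3 -m inch '[{"claw":0,"dx":0,"dy":0,"dz":0.02,"rx":0,"ry":0,"rz":0},{"claw":0,"dx":0,"dy":0,"dz":0.04,"rx":0,"ry":0,"rz":0},{"claw":0,"dx":0,"dy":0,"dz":0.06,"rx":0,"ry":0,"rz":0},{"claw":0,"dx":0,"dy":0,"dz":0.08,"rx":0,"ry":0,"rz":0},{"claw":0,"dx":0,"dy":0,"dz":0.09,"rx":0,"ry":0,"rz":0},{"claw":0,"dx":0,"dy":0,"dz":0.1,"rx":0,"ry":0,"rz":0},{"claw":0,"dx":0,"dy":0,"dz":0.1,"rx":0,"ry":0,"rz":0}]'; python3 go.py .497 .166 .18 0
```

```text
time: 14.42
position: [0.4969, 0.1661, 0.2187]
orientation: [[1.0, -0.003, -0.002], [-0.003, -1.0, -0.0], [-0.002, 0.0, -1.0]]
ft_force: [-0.2, -0.2, -2.4]
grip_width: 0.388
gripper_force: 60.3
time: 15.0
position: [0.4971, 0.1664, 0.1892]
orientation: [[1.0, -0.002, -0.001], [-0.002, -1.0, -0.0], [-0.001, 0.0, -1.0]]
ft_force: [0.3, 0.3, -2.1]
grip_width: 0.386
gripper_force: 60.3
t 15.0 pos [0.4971 0.1664 0.1892] d/0.3 [-0.0002  0.0012  0.0305] rot/2pi [ 0.      0.0002 -0.0004] rows 0.21992045470971547 0.020309303401219857 F [ 0.3424  0.2673 -2.1417] w 0.385888869738761
```

```bash
python3 -m inch '[{"claw":0,"dx":0,"dy":0,"dz":0.01,"rx":0,"ry":0,"rz":0},{"claw":0,"dx":0,"dy":0,"dz":0.02,"rx":0,"ry":0,"rz":0},{"claw":0,"dx":0,"dy":0,"dz":0.02,"rx":0,"ry":0,"rz":0}]'; python3 -m inch '[{"claw":0,"dx":0,"dy":0,"dz":0.005,"rx":0,"ry":0,"rz":0},{"claw":0,"dx":0,"dy":0,"dz":0.01,"rx":0,"ry":0,"rz":0},{"claw":0,"dx":0,"dy":0,"dz":0.01,"rx":0,"ry":0,"rz":0}]'
```

```text
time: 15.25
position: [0.4972, 0.1664, 0.1833]
orientation: [[1.0, -0.002, -0.001], [-0.002, -1.0, -0.0], [-0.001, 0.0, -1.0]]
ft_force: [-0.5, -0.8, -2.1]
grip_width: 0.39
gripper_force: 60.3
time: 15.5
position: [0.4973, 0.1664, 0.1806]
orientation: [[1.0, -0.002, -0.0], [-0.002, -1.0, -0.0], [-0.0, 0.0, -1.0]]
ft_force: [-0.3, -0.1, -2.8]
grip_width: 0.383
gripper_force: 60.3
```

```bash
python3 -m inch '[{"claw":0,"dx":0,"dy":0,"dz":0.005,"rx":0,"ry":0,"rz":0},{"claw":0,"dx":0,"dy":0,"dz":0.005,"rx":0,"ry":0,"rz":0},{"claw":0,"dx":0,"dy":0,"dz":0.005,"rx":0,"ry":0,"rz":0}]'; python3 -m inch '[{"claw":0,"dx":0,"dy":0,"dz":0.005,"rx":0,"ry":0,"rz":0},{"claw":0,"dx":0,"dy":0,"dz":0.005,"rx":0,"ry":0,"rz":0},{"claw":0,"dx":0,"dy":0,"dz":0.005,"rx":0,"ry":0,"rz":0}]'
```

```text
time: 15.75
position: [0.4974, 0.1664, 0.1794]
orientation: [[1.0, -0.002, -0.0], [-0.002, -1.0, -0.0], [-0.0, 0.0, -1.0]]
ft_force: [-0.1, -0.5, -2.6]
grip_width: 0.388
gripper_force: 60.3
time: 16.0
position: [0.4979, 0.1666, 0.179]
orientation: [[1.0, -0.002, 0.002], [-0.002, -1.0, 0.0], [0.002, -0.0, -1.0]]
ft_force: [-1.7, -0.0, 5.6]
grip_width: 0.388
gripper_force: 61.0
```

Contact is at TCP z = 0.179, about 8 N above the carried weight, so the pot's underside is at about 0.104, which is the tray floor. I open in place and go up.

```bash
python3 -m inch '[{"claw":33,"dx":0,"dy":0,"dz":0,"rx":0,"ry":0,"rz":0},{"claw":37,"dx":0,"dy":0,"dz":0,"rx":0,"ry":0,"rz":0},{"claw":42,"dx":0,"dy":0,"dz":0,"rx":0,"ry":0,"rz":0},{"claw":52,"dx":0,"dy":0,"dz":0,"rx":0,"ry":0,"rz":0},{"claw":60,"dx":0,"dy":0,"dz":0,"rx":0,"ry":0,"rz":0},{"claw":60,"dx":0,"dy":0,"dz":0,"rx":0,"ry":0,"rz":0},{"claw":60,"dx":0,"dy":0,"dz":-0.02,"rx":0,"ry":0,"rz":0},{"claw":60,"dx":0,"dy":0,"dz":-0.07,"rx":0,"ry":0,"rz":0},{"claw":60,"dx":0,"dy":0,"dz":-0.15,"rx":0,"ry":0,"rz":0},{"claw":60,"dx":0,"dy":0,"dz":-0.25,"rx":0,"ry":0,"rz":0}]'; python3 -m inch '[{"claw":60,"dx":0,"dy":0.05,"dz":-0.1,"rx":0,"ry":0,"rz":0},{"claw":60,"dx":0,"dy":0.13,"dz":-0.2,"rx":0,"ry":0,"rz":0},{"claw":60,"dx":0,"dy":0.23,"dz":-0.22,"rx":0,"ry":0,"rz":0},{"claw":60,"dx":-0.05,"dy":0.34,"dz":-0.22,"rx":0,"ry":0,"rz":0},{"claw":60,"dx":-0.1,"dy":0.45,"dz":-0.22,"rx":0,"ry":0,"rz":0},{"claw":60,"dx":-0.1,"dy":0.56,"dz":-0.22,"rx":0,"ry":0,"rz":0},{"claw":60,"dx":-0.1,"dy":0.67,"dz":-0.22,"rx":0,"ry":0,"rz":0},{"claw":60,"dx":-0.1,"dy":0.78,"dz":-0.22,"rx":0,"ry":0,"rz":0},{"claw":60,"dx":-0.1,"dy":0.84,"dz":-0.22,"rx":0,"ry":0,"rz":0},{"claw":60,"dx":-0.1,"dy":0.84,"dz":-0.22,"rx":0,"ry":0,"rz":0}]';  python3 - <<'E'
from m import *
f=grab_frame('top'); g=grab_frame('side')
o=[cv2.resize(f['frame'][120:320,60:460],None,fx=1,fy=1),cv2.resize(g['frame'][130:330,160:360],None,fx=2,fy=2,interpolation=2)]
o[0]=cv2.copyMakeBorder(o[0],0,200,0,0,0)
cv2.imwrite('pics/final.png',np.hstack(o)[:,:,::-1])
for a,ce,r,mm in blobs(f,'red',60): print('red',a,ce,plane(f,ce,.215)[0])
for a,ce,r,mm in blobs(f,'yellow',60): print('y',a,ce,plane(f,ce,.239)[0])
for a,ce,r,mm in blobs(f,'blue',200): print(a,ce,plane(f,cv2.boxPoints(r),.137)[:,:2].tolist())
E
```

```text
time: 16.83
position: [0.4961, 0.1661, 0.252]
orientation: [[1.0, -0.002, -0.004], [-0.002, -1.0, -0.001], [-0.004, 0.001, -1.0]]
ft_force: [0.0, -0.1, 0.9]
grip_width: 0.703
gripper_force: 0.0
time: 17.67
position: [0.4665, -0.0889, 0.3192]
orientation: [[1.0, -0.006, 0.0], [-0.006, -1.0, -0.001], [0.0, 0.001, -1.0]]
ft_force: [0.2, 0.0, 0.6]
grip_width: 0.7
gripper_force: 0.0
red 159 [162.1258 223.2642] [0.4853 0.1631 0.215 ]
y 119 [160.4874 197.3193] [0.5411 0.1645 0.239 ]
y 170 [396.1824 222.6118] [ 0.4875 -0.3677  0.239 ]
y 85 [344.1059 313.2706] [ 0.2864 -0.2472  0.239 ]
232 [164.1293 198.0216] [[0.5787738137522958, 0.22138851738353904], [0.5826692196553185, 0.14365534706985647], [0.5414712964609187, 0.14035990531352788], [0.5375656072925793, 0.21765399615281067]]
1234 [328.1378 302.3185] [[0.31955152807191667, -0.1609523094583224], [0.375747805588284, -0.2132175082051424], [0.2974604846924688, -0.2984599863564127], [0.24229538563064879, -0.2459859720405133]]
```

View pics/final.png

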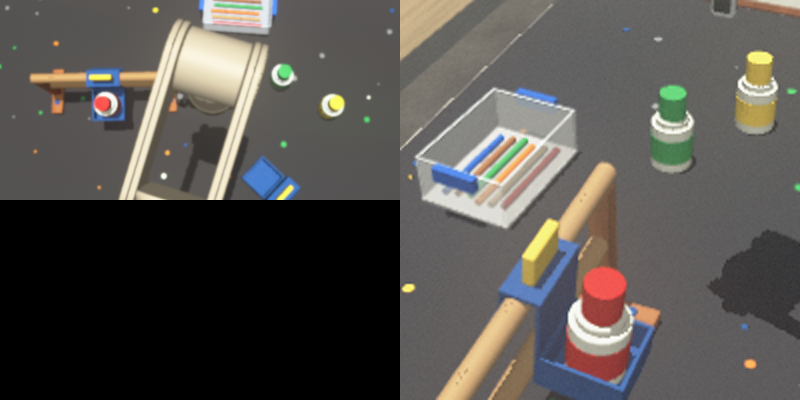

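The final picture shows the red pot upright in the tray of the hanging caddy (side crop (600,330)). The saddle is on the bar, the other things are where they were, and the gripper is clear. I do a quick check that all is at rest, then hand in.

Run:
```python
from m import *
from bench import ticket
a=grab_frame('top')
for _ in range(8): b=grab_frame('top')
p=[[x[1] for x in blobs(h,c,100) if x[1][0]<200][0] for h in(a,b) for c in('red','yellow')]
print(np.array(p)); 
if np.abs(np.array(p[:2])-np.array(p[2:])).max()<.5: print(ticket.sign_off())
```

```text
[[162.1258 223.2642]
 [160.5333 197.3417]
 [162.1258 223.2642]
 [160.5333 197.3417]]
the job is handed in; nothing more can be done
None
```

The blue caddy hangs by its saddle on the top bar with the red pot set down in its tray, the green and yellow pots and the marker box were left alone, nothing moved in a final check, and the job is handed in (no verdict was returned).

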